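# Clip the card pack into the card press

## Task

Load the banded pack of cards into the metal card press: swing the spring clip up by its red tab until it stays open, slide the pack lengthwise under the black lips, press it fully home against the orange stop with a light push you can feel (a few newtons, never more than 15), and then bring the clip down so that it grips the pack. Lower the clip under control, without letting it snap down or squeezing the pack hard, and leave the other things on the desk where they are.

Things in the scene. Friction and masses are not known exactly. Their poses are not given: they have to be found in the camera images.
- card_press: aluminium plate 170 (x) x 96 (y) x 8 mm fixed to the desk, the clip hinged at its +x end, the slot for the pack (see slot_mouth) in its middle. Origin: centre of its underside, on the desk. +x is the way the pack is slid in (about to the robot's left), y across, z up. The part of its top (x < -20 mm) is bare.
- slot_mouth (a point): middle of the slot's mouth, on the plate's top, at x = -8 mm, y = 0 of the press. From here two black rails run 38 mm along +x, inner faces 60 mm apart; their lips leave 50 mm open between them, undersides 12.5 mm and tops 15.5 mm above the plate, so the pack must slide in from the -x end. Before it, 12 mm of low guides without lips flare to about 70 mm.
- stop_face (a point): middle of the -x face of the orange stop bar, 84 mm wide (y), 12 deep and 8 high on the plate's top; axes as the press. Fixed, but set at a different place each time: 29 to 41 mm towards +x of the press's origin, on its middle line; this point is 12 mm above the desk. The end of the pack must touch this face.
- clip (a joint): angle of the clip: 0 = down (as found), grows as it is lifted, 1.55 = fully open; about 0.18 resting on the pack. Over-centre spring: pulled down below 0.8, thrown open and held there above 0.8; torque 0.3 N m (4 N at the tab) at 0 and 1.55, fading to nothing at 0.8; drag 0.06 N m s/rad. The foot presses the pack with about 5 N.
- clip_tab (a point): centre of the clip's red tab, a round bar 14 mm thick, 28 mm long along y of the press: pinch its two ends (it turns between the fingers) or hook it from beneath. At clip 0 it is 72 mm back (-x) and 18 mm higher than the hinge, 46 mm above the desk; it moves on a circle of 74 mm radius round the hinge. The lever is 16 mm wide; its rubber foot is 45 mm from the hinge.
- clip_hinge (a point): hinge axis of the clip, which runs along y of the press; at x = 62 mm, y = 0, 28 mm above the desk in the press's frame. It does not move.
- card_pack: flat white pack of cards with a black band, a rigid block 57 (x) x 88 (y) x 9 mm (z), 35 to 75 g, lying on the desk. Origin: centre of its underside. Its long axis (y) goes in first; either end may lead. When home its origin is 44 mm short of the stop face.
- coin_tin: low round grey tin, 64 mm across, 21 mm high, a bystander; origin: centre of its underside
- bud_case: small white rounded earbud case, 46x58x29 mm, a bystander; origin: centre of its underside
- tape_roll: roll of beige tape lying flat, 51 mm across, 18 mm high, a bystander; origin: centre of its underside
- eraser: white eraser in a blue sleeve, 21x44x13 mm, a bystander; origin: centre of its underside
- usb_stick: black USB stick, 17x48x9 mm, a bystander; origin: centre of its underside
- end_stop: the orange stop bar itself, fixed; origin: middle of the lower edge of its -x face, on the plate's top (8 mm above the desk); axes as the press.
- computer: large silver screen on a foot, seen from behind, fixed: an obstacle to steer round, as are other furniture. Origin on the desk under it; the screen stretches 355 mm from there to the robot's right (to y = 0.13), its back comes 70 mm nearer to the robot than the origin (x = 0.49), and it reaches from 106 to 500 mm above the desk.
- desk_lamp: clamp-on desk lamp, fixed: an obstacle. Origin 127 mm below the desk's top at the clamp. Its shade, 110 mm across, hangs over the desk 230 mm to the robot's left of the clamp (about x = 0.70, y = -0.08), 493 to 611 mm above the desk: high wrists must stay clear of it.

How it is judged:
By the outcome, as a careful person would: the job done as asked, in the order asked, and still so for the second after the job is handed in, with the robot touching nothing.
It also fails if it takes over 66 s, if anything falls off the work surface, if the arm or the gripper's body presses on something with over 40 N, if the wrist force passes 120 N, or if a joint passes its speed limit or range.

## Robot

A 6-joint arm with a two-finger parallel gripper is mounted at the origin on a cart in front of the work surface, level with it; the furniture and walls round the work are solid. World frame = base frame: x ahead of the robot, y to its left, z up, the work surface at z = 0. Lengths are in mm, angles in degrees, forces in N, time in s.
With the tool pointing down it reaches from about 350 to 850 mm from the base axis. Payload 8.1 kg.
Tool frame: the origin (TCP) lies at the centre of the arm's flange, where the gripper is bolted on; the fingertips stand 173 mm ahead of it and the grasp point (between the pads) lies 155 mm ahead of it; z points along the fingers, y is the line along which they close (so a half turn about z gives the same grasp; the last joint's range is limited). The gripper opens to 85 mm and grips with 20 to 120 N. Pads are 22 mm wide; open, the fingers measure 114 mm over their backs; the gripper's body (76 mm by 85 mm) begins 54 mm behind the grasp point. The pads swing forward as they close: fully open they stand 13 mm farther back than shut.
Start: joints at [-4.893, 7.471, 85.268, -0, 87.261, -4.893], TCP at [600.006, 0.022, 404.692] pointing down, gripper open.
Joint ranges: [-169.43, 169.43], [-51.17, 129.36], [1.28, 143.12], [-76.62, 256.62], [0, 156.53], [-152.29, 152.29]. Speed limits (degrees/s): [136.94, 136.94, 159.86, 180, 180, 180].

## Interface

Orientations are given as [roll, pitch, yaw] about the fixed x, y, z axes, in that order (R = Rz(yaw) Ry(pitch) Rx(roll)).
In Python, from bench import * gives the robot as it stands.
- The arm moves only by the shell command python3 -m jog 'ROWS' [FORCE]. ROWS is text: rows parted by semicolons, each of 7 numbers parted by spaces: the shift along the tool's x, y, z scaled (see below), then the turn, a rotation vector about the tool's x, y, z scaled (see below), then the closure, from -1 (fully open) to 1 (shut). In form: tx ty tz wx wy wz hand; .... A call has 1 to 5 rows; each row shifts and turns the commanded pose from where the row before left it, along the tool's axes as they then stand; what a row does not reach is not made up. The controller multiplies each number of a shift by 0.1 m and each number of a turn by 60 degrees. A row lasts 1/8 s, in which the tool goes at most 62.5 mm and 10.7 degrees, less where a joint would pass 70% of its speed; a pose out of reach is approached as far as the arm can. A call with a number of a shift or a turn outside -1 to 1 is refused whole. A call with a gripper value outside its range is refused whole. The fingers move at their own pace and stop on an object; FORCE is the grip in N (left out, the last holds). Time passes only in rows, so rows that do not move let the fingers close. It gives the time, the measured TCP pose, the force, the opening and the grip force at its end, in the units of the state.
- sense(): the state, without advancing time (a new reading comes with each control period).
- snapshot(name): name is "scene" or "side" or "wrist"; returns a dict with "img" (400x640x3 uint8, red, green, blue), "fx", "fy", "cx", "cy" (pixels), "extrinsics" (4x4, takes a point from camera to world coordinates). Camera axes: x right, y down, z forward; pixel columns grow to the right and rows downward; lengths in mm; the calibration is good to about 2 mm. A picture is of the moment at which its call begins. There is no depth.
- hand_in(): hands the job in; it is judged then, once.
The state is a dict: "time": time; "joint_pos": joint angles; "qd": joint speeds; "joint_efforts": joint torques, N m; "tool_pos": TCP position; "tcp_rot": TCP orientation; "ft_force": force on the tool from outside, world axes, zero at the start; "wrist_torque": the same for the moment, N m; "finger_gap": finger opening in mm; "grip_force": force on a finger pad.
Only numpy, scipy, OpenCV 4.12 (cv2) and the standard library are available. Lean on these libraries where they do the work, as an engineer would, in place of code of your own. Each camera call takes 0.05 s, during which the arm holds its last target. There are 200 camera calls.

## Working session

There is one attempt and no reset: what is moved stays moved. The work goes in short steps, Python scripts to look and compute and a shell command to move; the robot and the scene stay as the last step left them, time stands still between calls to the robot, and variables do not carry over. Pictures are saved under pics/ and viewed, at most 10 in all, crops included, and the job is handed in when it is done.

```bash
mkdir -p pics; ls; python3 - <<'E'
from bench import *
import cv2,numpy as np
s=sense();print(s)
ims=[]
for n in("scene","side","wrist"):
    d=snapshot(n);np.savez(f"{n}0.npz",**d);cv2.imwrite(f"pics/{n}0.png",d["img"][:,:,::-1]);print(n,d["fx"],d["cx"],d["cy"],np.round(d["extrinsics"],3).tolist())
E
```

```text
pics
{'time': 0.0, 'joint_pos': array([-4.89205477e+00,  7.51436331e+00,  8.53300001e+01, -1.47469839e-03,
        8.72597140e+01, -4.89240600e+00]), 'qd': array([ 0.03205609, -0.06650185,  0.04642996, -0.01863198,  0.04786434,
        0.02092245]), 'joint_efforts': array([-1.90700346e-03, -5.69404185e+01, -5.00557995e+01, -2.19391650e-04,
        1.44415747e-02,  7.24149572e-05]), 'tool_pos': array([5.99771649e+02, 4.74705401e-02, 4.03644982e+02]), 'tcp_rot': array([-1.79896176e+02, -7.40871427e-03,  9.00004164e+01]), 'ft_force': array([0.28156751, 0.26307876, 0.61894092]), 'wrist_torque': array([0.03995255, 0.02210333, 0.00308519]), 'grip_force': 0.0, 'finger_gap': 85.66473192090146}
scene 516.2175376717348 314.543397187409 195.08066549676573 [[0.738, -0.563, 0.372, -69.478], [-0.674, -0.629, 0.387, -544.159], [0.015, -0.537, -0.844, 1321.905], [0.0, 0.0, 0.0, 1.0]]
side 457.65931952417543 312.67194746756746 201.9048845969007 [[-0.671, -0.34, 0.659, -391.403], [-0.742, 0.3, -0.6, 893.537], [0.006, -0.891, -0.454, 639.089], [0.0, 0.0, 0.0, 1.0]]
wrist 316.73692073136573 314.4629754158914 201.6729105875349 [[1.0, 0.001, -0.001, 600.099], [0.001, -0.957, -0.289, 72.547], [-0.001, 0.289, -0.957, 371.973], [0.0, 0.0, 0.0, 1.0]]
```

View pics/scene0.png

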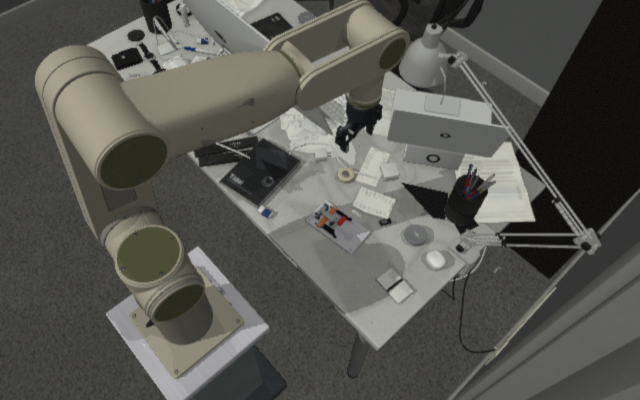

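View pics/wrist0.png

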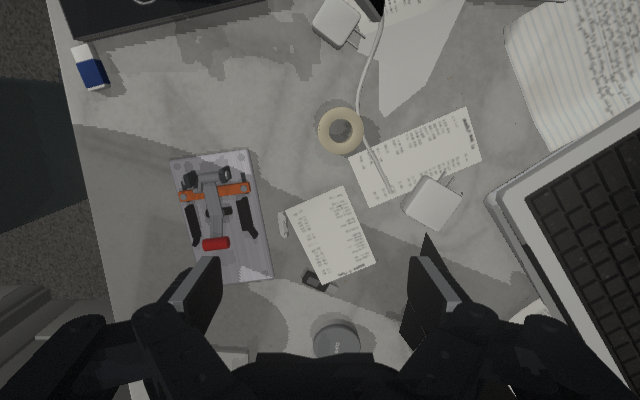

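The scene view shows the press at (338,227) and the white pack with its band at (395,287). In the wrist view the press is at about (220,215), with the red tab at (216,243) and the orange bar at (215,191).

```bash
cat > h.py <<'E'
import numpy as np,cv2
def ray(d,u,v):
    E=d["extrinsics"];r=E[:3,:3]@np.array([(u-d["cx"])/d["fx"],(v-d["cy"])/d["fy"],1.]);return E[:3,3],r
def onz(d,u,v,z):
    o,r=ray(d,u,v);return o+r*(z-o[2])/r[2]
def proj(d,p):
    E=d["extrinsics"];c=E[:3,:3].T@(np.asarray(p)-E[:3,3]);return np.array([d["fx"]*c[0]/c[2]+d["cx"],d["fy"]*c[1]/c[2]+d["cy"]])
def big(m):
    c,_=cv2.findContours(m.astype(np.uint8),cv2.RETR_EXTERNAL,cv2.CHAIN_APPROX_NONE);return sorted(c,key=cv2.contourArea)[::-1]
def cen(c):
    M=cv2.moments(c);return M["m10"]/M["m00"],M["m01"]/M["m00"]
def red(i):
    h=cv2.cvtColor(i,cv2.COLOR_RGB2HSV);return ((h[...,0]<5)|(h[...,0]>172))&(h[...,1]>150)&(h[...,2]>60)
def orange(i):
    h=cv2.cvtColor(i,cv2.COLOR_RGB2HSV);return (h[...,0]>=5)&(h[...,0]<=18)&(h[...,1]>140)&(h[...,2]>70)
E
python3 - <<'E'
from h import *
w=np.load("wrist0.npz");s=np.load("scene0.npz");i=w["img"]
r=big(red(i))[0];print("tab",onz(w,*cen(r),46).round(1),cv2.minAreaRect(r))
pts=np.argwhere(orange(i))[:,::-1].astype(np.float32);print("orange",cv2.minAreaRect(pts),len(pts))
for q in cv2.boxPoints(cv2.minAreaRect(pts)):print(q,onz(w,*q,16).round(1))
for q in[(170,160),(246,149),(272,278)]:print("plate",onz(w,*q,8).round(1))
print("pack approx",onz(s,395,287,9))
c=s["img"][190:330,300:460];cv2.imwrite("pics/c1.png",cv2.resize(c[:,:,::-1],None,fx=5,fy=4.2,interpolation=2))
d=np.load("side0.npz")
E
```

```text
tab [488.9 -74.9  46. ] ((215.1230926513672, 243.48463439941406), (11.163125038146973, 26.171329498291016), 82.87498474121094)
orange ((213.60986328125, 191.2828369140625), (10.49364185333252, 71.00582122802734), 82.01067352294922) 438
[177.72229 191.02144] [440.9 -22.   16. ]
[248.03894 181.15245] [523.4 -10.2  16. ]
[249.49744 191.54424] [524.3 -22.6  16. ]
[179.18079 201.41322] [441.1 -34.7  16. ]
plate [433.   12.9   8. ]
plate [521.6  25.6   8. ]
plate [ 545.  -140.4    8. ]
pack approx [ 472.09727133 -305.30268546    9.        ]
```

View pics/c1.png

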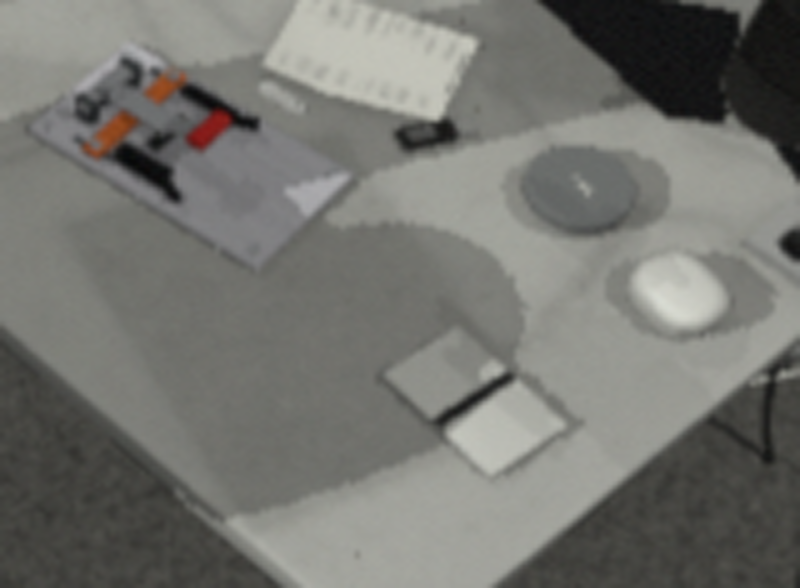

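The pack's corners in the crop (scaled 5 × 4.2) are at about (382,375), (453,327), (578,425) and (492,476). The clip is down. I'll move above the tab with the tool lined up to the press (yaw about 98.3) and look again.

```bash
python3 -m jog '-0.188 -0.277 0.25 0 0 0 -0.2;-0.188 -0.277 0.25 0 0 0 -0.2;-0.188 -0.277 0.25 0 0 0 -0.2;-0.188 -0.277 0.25 0 0 -0.138 -0.2;0 0 0 0 0 0 -0.2' 25
python3 - <<'E'
from bench import *
from h import *
s=np.load("scene0.npz")
C=np.array([onz(s,300+u/5,190+v/4.2,9)[:2] for u,v in[(382,375),(453,327),(578,425),(492,476)]]);print("pack",C.round(1).tolist(),C.mean(0),cv2.minAreaRect(C.astype(np.float32)))
d=snapshot("wrist");np.savez("wrist1.npz",**d);cv2.imwrite("pics/w1.png",d["img"][:,:,::-1]);i=d["img"]
r=big(red(i))[0];print("tab",onz(d,*cen(r),46).round(1))
q=sense();print(q["tool_pos"],q["tcp_rot"],q["finger_gap"])
pts=np.argwhere(orange(i))[:,::-1].astype(np.float32)
for p in cv2.boxPoints(cv2.minAreaRect(pts)):print(p,onz(d,*p,16).round(1))
E
```

```text
time: 0.78
tool_pos: [486.6, -75.7, 301.6]
tcp_rot: [-179.7, -0.1, 98.2]
ft_force: [0.2, 0.5, 0.1]
finger_gap: 51.2
grip_force: 0.0
pack [[450.8, -255.8], [504.7, -258.6], [504.7, -350.9], [444.7, -343.0]] [ 476.19431704 -302.0762943 ] ((476.92645263671875, -303.3232727050781), (92.26323699951172, 60.32877731323242), 87.06159210205078)
tab [489.2 -74.8  46. ]
[488.24165523 -75.43456233 303.5893229 ] [-1.79880192e+02 -5.94489003e-02  9.81237624e+01] 51.28672625515091
[267. 125.] [440.3 -22.9  16. ]
[372. 125.] [521.3 -11.1  16. ]
[372. 140.] [523.6 -22.4  16. ]
[267. 140.] [441.5 -34.4  16. ]
```

View pics/w1.png

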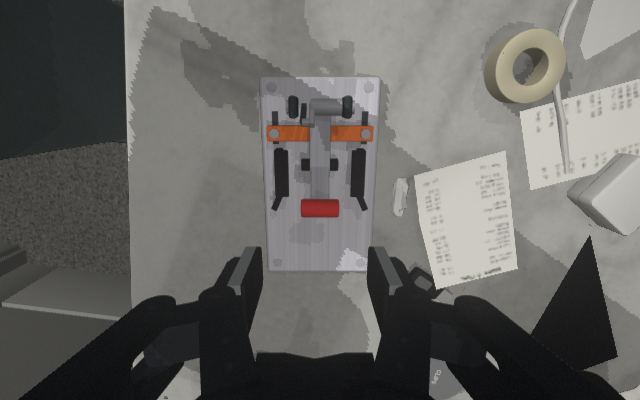

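The wrist view is aligned with the press: tab at (320,208), plate centreline near column 321. I'll descend and pinch the tab.

```bash
python3 -m jog '0 0 0.3 0 0 0 -0.2;0 0 0.3 0 0 0 -0.2;0 0 0.3 0 0 0 -0.2;0 0 0.13 0 0 0 -0.2;0 0 0 0 0 0 -0.2' 20
python3 -m jog '0 0 0 0 0 0 0.2;0 0 0 0 0 0 0.6;0 0 0 0 0 0 0.6;0 0 0 0 0 0 0.6' 30
python3 - <<'E'
from bench import *
from h import *
d=snapshot("wrist");cv2.imwrite("pics/w2.png",d["img"][:,:,::-1])
a=np.deg2rad(14.04)
print(74*np.cos(a),74*np.sin(a))
E
```

```text
time: 1.45
tool_pos: [489.6, -74.9, 201.7]
tcp_rot: [-180.0, -0.0, 98.3]
ft_force: [-0.7, 0.0, -0.5]
finger_gap: 51.4
grip_force: 0.0
time: 1.95
tool_pos: [489.1, -75.6, 203.3]
tcp_rot: [-179.9, 0.0, 98.3]
ft_force: [-9.1, -1.1, 11.3]
finger_gap: 27.2
grip_force: 29.7
71.78936814026783 17.95234307886015
```

View pics/w2.png

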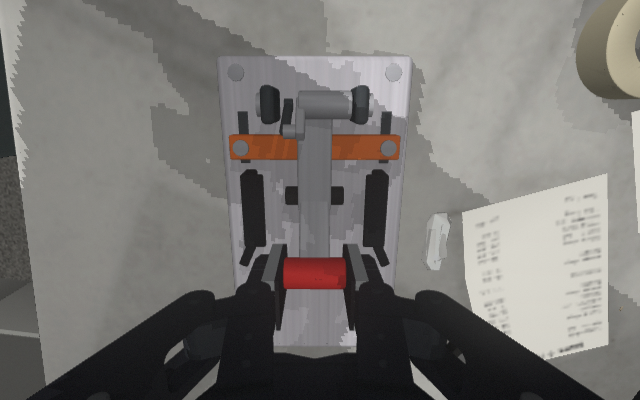

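The tab is pinched between the pads at (315,273). I'll swing it along the arc.

```bash
python3 -m jog '0.018 0 -0.055 0 0 0 0.6;0.019 0 -0.055 0 0 0 0.6;0.026 0 -0.052 0 0 0 0.6;0.027 0 -0.051 0 0 0 0.6;0.07 0 -0.093 0 0 0 0.6'
python3 -m jog '0.082 0 -0.082 0 0 0 0.6;0.095 0 -0.067 0 0 0 0.6;0.104 0 -0.052 0 0 0 0.6;0.111 0 -0.035 0 0 0 0.6;0.114 0 -0.017 0 0 0 0.6'
python3 -m jog '0.116 0 0.001 0 0 0 0.6;0.09 0 0.014 0 0 0 0.6;0 0 0 0 0 0 0.6'
python3 - <<'E'
from bench import *
from h import *
for n in("wrist","side"):
    d=snapshot(n);cv2.imwrite(f"pics/{n}3.png",d["img"][:,:,::-1])
E
```

```text
time: 2.62
tool_pos: [486.5, -59.6, 232.5]
tcp_rot: [-179.9, 0.0, 98.2]
ft_force: [-3.2, -2.4, -5.3]
finger_gap: 27.1
grip_force: 29.9
time: 3.25
tool_pos: [479.4, -9.3, 259.0]
tcp_rot: [-180.0, 0.1, 98.3]
ft_force: [-8.7, -3.4, 4.4]
finger_gap: 27.2
grip_force: 29.8
time: 3.62
tool_pos: [476.3, 12.1, 257.6]
tcp_rot: [-180.0, -0.1, 98.3]
ft_force: [-10.3, 0.6, 9.9]
finger_gap: 27.2
grip_force: 30.2
```

View pics/wrist3.png

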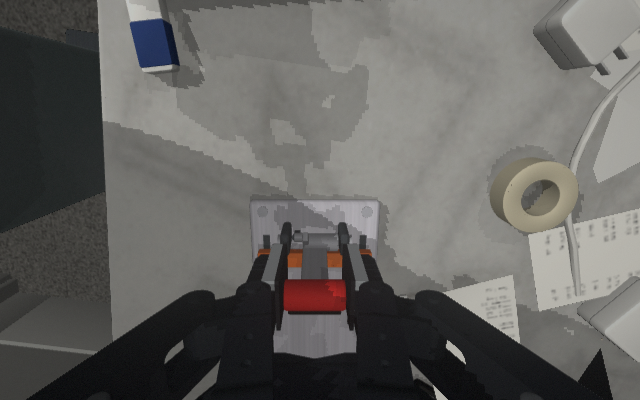

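The clip is up, with the tab at (315,295) overlying the hinge. I'll release, rise and go to the pack, checking on the way that the clip stays open.

```bash
python3 -m jog '0 0 0 0 0 0 -0.2;0 0 0 0 0 0 -0.2;0 0 0 0 0 0 -0.2;0 0 -0.3 0 0 0 -0.2;0 0 -0.4 0 0 0 -0.2'
python3 -m jog '-0.4 -0.06 0 0 0 0 -1;-0.6 -0.085 0 0 0 0 -1;-0.6 -0.085 0 0 0 0 -1;-0.6 -0.085 0 0 0 0 -1;-0.6 -0.085 0 0 0 0 -1'
python3 -m jog '-0.5 -0.07 0 0 0 0 -1;-0.14 -0.02 0.1 0 0 0 -1;0 0 0 0 0 0 -1'
python3 - <<'E'
from bench import *
from h import *
d=snapshot("wrist");np.savez("wrist4.npz",**d)
e=snapshot("side")
cv2.imwrite("pics/m4.png",d["img"][:,:,::-1])
r=big(red(e["img"]));np.savez("side4.npz",**e)
print("side tab px",cen(r[0]),"open expects",proj(e,(476.3,12,100)),"down",proj(e,(489,-75,46)))
E
```

```text
time: 4.35
tool_pos: [476.1, 11.2, 325.8]
tcp_rot: [-179.9, -0.0, 98.3]
ft_force: [0.5, -0.4, -0.2]
finger_gap: 51.5
grip_force: 0.0
time: 4.97
tool_pos: [477.2, -273.8, 326.4]
tcp_rot: [179.9, 0.0, 98.3]
ft_force: [1.5, 0.9, 0.3]
finger_gap: 85.6
grip_force: 0.0
time: 5.35
tool_pos: [477.2, -336.5, 314.5]
tcp_rot: [-179.9, -0.1, 98.2]
ft_force: [0.6, 0.8, -0.3]
finger_gap: 85.5
grip_force: 0.0
side tab px (335.7368421052632, 175.39473684210526) open expects [335.96918963 174.90629718] down [352.3958805  182.17592562]
```

View pics/m4.png

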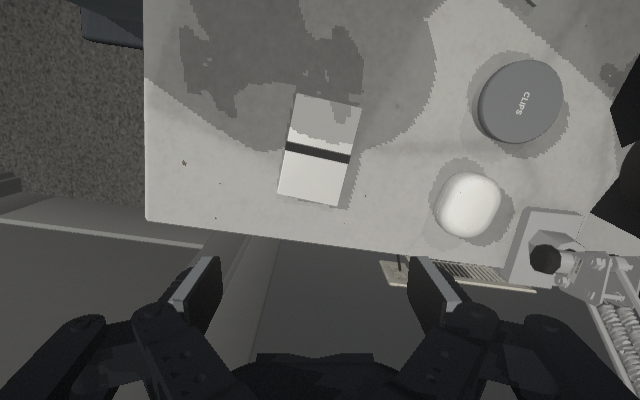

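The side view's tab position matches open. The wrist view shows the pack's top corners at (297,94), (361,107), (339,206) and (277,194), and the band at row ~150.

```bash
python3 - <<'E'
from h import *
d=np.load("wrist4.npz")
C=np.array([onz(d,*p,9)[:2] for p in[(297,94),(361,107),(339,206),(277,194)]]);print(C.round(1).tolist(),C.mean(0))
r=cv2.minAreaRect(C.astype(np.float32));print(r)
c=C.mean(0);v=(C[0]+C[1]-C[2]-C[3]);yaw=np.degrees(np.arctan2(v[1],v[0]));u=v/np.hypot(*v);g=c-30*u
x=np.array([np.cos(np.deg2rad(98.3)),np.sin(np.deg2rad(98.3))]);y=np.array([x[1],-x[0]])
dl=g-np.array([477.0,-336.3]);print("yaw",yaw,"grip",g,"tool d",dl@x,dl@y)
print("grasp px",proj(d,(477,-336,160)))
E
```

```text
[[451.2, -256.8], [505.0, -259.3], [501.1, -346.8], [444.3, -343.6]] [ 475.39703901 -301.62735858]
((475.1297302246094, -301.50048828125), (87.50616455078125, 56.945858001708984), 86.84246826171875)
yaw 86.4828823936648 grip [ 473.55663687 -331.57085403] tool d 5.176682718480634 -2.7246150733785703
grasp px [313.90149392 278.7897179 ]
```

```bash
python3 -m jog '0.052 -0.027 0.3 0 0 0 -1;0 0 0.4 0 0 0.096 -1;0 0 0.35 0 0 0.096 -1;0 0 0.24 0 0 0 -0.6;0 0 0 0 0 0 -0.6' 30
python3 -m jog '0 0 0.04 0 0 0 -0.6;0 0 0.04 0 0 0 -0.6;0 0 0.02 0 0 0 -0.6;0 0 0 0 0 0 -0.6'
python3 - <<'E'
from bench import *
from h import *
d=snapshot("wrist");np.savez("wrist5.npz",**d);cv2.imwrite("pics/w5.png",d["img"][:,:,::-1])
E
```

```text
time: 6.08
tool_pos: [473.8, -329.3, 185.2]
tcp_rot: [-179.8, -0.2, 86.9]
ft_force: [0.0, 0.5, 0.2]
finger_gap: 68.2
grip_force: 0.0
time: 6.58
tool_pos: [474.3, -331.7, 177.3]
tcp_rot: [180.0, 0.0, 86.8]
ft_force: [-0.2, 0.2, -0.5]
finger_gap: 68.2
grip_force: 0.0
```

View pics/w5.png

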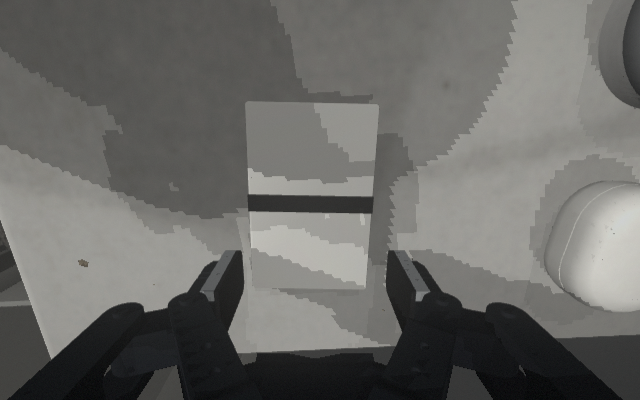

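The pack lies straight between the open pads, ~1.5 mm left of centre (pack end centre 309 vs pads 314). I'll shift slightly and descend, watching the force.

```bash
python3 -m jog '0 -0.015 0.03 0 0 0 -0.6;0 0 0.02 0 0 0 -0.6'; for k in 1; do :; done; python3 -m jog '0 0 0.02 0 0 0 -0.6;0 0 0 0 0 0 -0.6'; python3 -m jog '0 0 0.015 0 0 0 -0.6;0 0 0 0 0 0 -0.6'
python3 - <<'E'
from bench import *
from h import *
q=sense();print(q["tool_pos"],q["ft_force"])
E
```

```text
time: 6.88
tool_pos: [472.6, -331.5, 171.8]
tcp_rot: [-180.0, -0.0, 86.7]
ft_force: [-0.7, 0.3, -0.0]
finger_gap: 68.6
grip_force: 0.0
time: 7.12
tool_pos: [472.7, -331.4, 169.8]
tcp_rot: [-180.0, -0.0, 86.8]
ft_force: [-0.5, 0.4, 0.6]
finger_gap: 68.0
grip_force: 0.0
time: 7.38
tool_pos: [472.8, -331.5, 168.5]
tcp_rot: [-180.0, -0.0, 86.8]
ft_force: [0.5, 0.1, 0.3]
finger_gap: 68.3
grip_force: 0.0
[ 472.75331425 -331.4837973   168.48474903] [0.52922579 0.11075863 0.26613104]
```

```bash
python3 -m jog '0 0 0 0 0 0 0;0 0 0 0 0 0 0;0 0 0 0 0 0 0' 30
python3 -m jog '0 0 -0.05 0 0 0 0;0 0 -0.1 0 0 0 0;0 0 -0.3 0 0 0 0;0 0 -0.3 0 0 0 0;0 0 0 0 0 0 0'
python3 - <<'E'
from bench import *
from h import *
d=snapshot("wrist");np.savez("wrist6.npz",**d);cv2.imwrite("pics/w6.png",d["img"][:,:,::-1])
E
```

```text
time: 7.75
tool_pos: [473.3, -331.9, 169.6]
tcp_rot: [179.9, 0.1, 86.8]
ft_force: [0.9, 0.1, 6.4]
finger_gap: 54.9
grip_force: 35.7
time: 8.38
tool_pos: [473.8, -332.4, 247.1]
tcp_rot: [179.7, 0.2, 86.8]
ft_force: [0.5, -0.5, -1.1]
finger_gap: 54.8
grip_force: 32.1
```

View pics/w6.png

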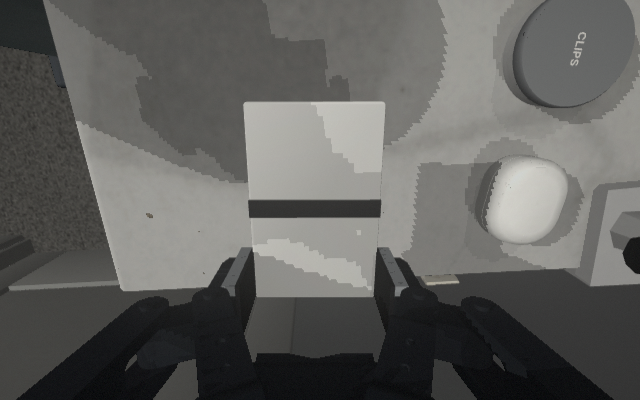

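The pack is gripped square, its front edge at (244–385,102), with about 3 mm of front droop at most. I'll carry it to the front of the slot, high, and check from there.

```bash
python3 -m jog '0.3 0.034 0 0 0 0 0;0.46 0.052 0 0 0 0 0;0.46 0.052 0 0 0 0 0;0.3 0.034 0 0 0 0 0;0.159 0.017 0 0 0 -0.096 0'
python3 -m jog '0 0 0.2 0 0 -0.096 0;0 0 0.2 0 0 0 0;0 0 0.1 0 0 0 0;0 0 0 0 0 0 0'
python3 - <<'E'
from bench import *
from h import *
d=snapshot("wrist");np.savez("wrist7.npz",**d);cv2.imwrite("pics/w7.png",d["img"][:,:,::-1])
q=sense();print(q["tool_pos"],q["tcp_rot"])
pts=np.argwhere(orange(d["img"]))[:,::-1].astype(np.float32);B=cv2.boxPoints(cv2.minAreaRect(pts))
for p in B:print(p,onz(d,*p,16).round(1))
E
```

```text
time: 9.05
tool_pos: [500.5, -162.9, 241.8]
tcp_rot: [-179.9, -0.1, 92.7]
ft_force: [0.2, 0.4, -1.0]
finger_gap: 55.3
grip_force: 32.0
time: 9.55
tool_pos: [500.3, -164.6, 192.1]
tcp_rot: [-179.8, -0.1, 98.3]
ft_force: [0.5, -0.2, -0.3]
finger_gap: 54.8
grip_force: 32.0
[ 500.82401633 -164.89995685  193.07368817] [-1.79932290e+02 -4.50793132e-02  9.82606219e+01]
[0. 0.] [359.2 -70.7  16. ]
[0. 0.] [359.2 -70.7  16. ]
[0. 0.] [359.2 -70.7  16. ]
[0. 0.] [359.2 -70.7  16. ]
```

View pics/w7.png

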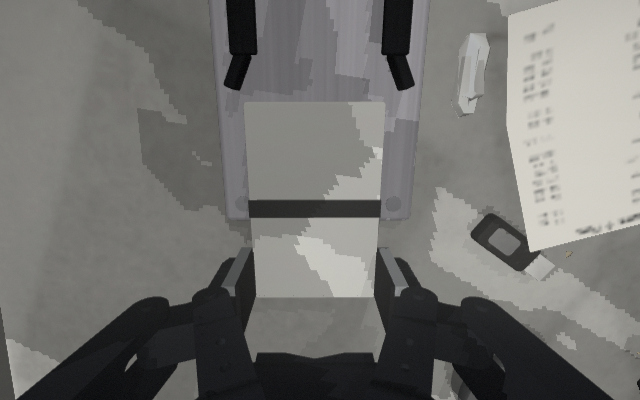

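Relative to the pack (column 314.5), the rails and plate centre are at column ~318.5, so I shift the tool +y by 1.8 mm, then lower onto the bare plate by feel.

```bash
python3 -m jog '0 0.018 0.05 0 0 0 0;0 0 0.04 0 0 0 0;0 0 0 0 0 0 0'
for k in 1; do python3 -m jog '0 0 0.02 0 0 0 0;0 0 0 0 0 0 0'; python3 -m jog '0 0 0.015 0 0 0 0;0 0 0 0 0 0 0'; done
```

```text
time: 9.98
tool_pos: [502.8, -164.7, 184.4]
tcp_rot: [-180.0, -0.0, 98.3]
ft_force: [-0.2, -0.4, -0.3]
finger_gap: 55.1
grip_force: 32.0
time: 10.22
tool_pos: [502.9, -164.7, 182.5]
tcp_rot: [-180.0, -0.0, 98.3]
ft_force: [-0.5, -0.8, -0.1]
finger_gap: 54.9
grip_force: 32.0
time: 10.48
tool_pos: [502.9, -164.6, 181.0]
tcp_rot: [-180.0, -0.0, 98.3]
ft_force: [0.6, 0.2, -1.2]
finger_gap: 55.2
grip_force: 32.0
```

```bash
python3 -m jog '0 0 0.01 0 0 0 0;0 0 0 0 0 0 0'; python3 -m jog '0 0 0.01 0 0 0 0;0 0 0 0 0 0 0';python3 -m jog '0 0 0.007 0 0 0 0;0 0 0 0 0 0 0'
```

```text
time: 10.72
tool_pos: [502.9, -164.7, 180.0]
tcp_rot: [-180.0, -0.0, 98.3]
ft_force: [1.0, 0.1, -0.2]
finger_gap: 55.0
grip_force: 32.0
time: 10.98
tool_pos: [502.9, -164.7, 179.0]
tcp_rot: [-180.0, -0.0, 98.3]
ft_force: [-0.3, -0.3, -0.5]
finger_gap: 54.9
grip_force: 32.0
time: 11.22
tool_pos: [502.9, -164.7, 178.3]
tcp_rot: [-180.0, -0.0, 98.3]
ft_force: [0.5, -0.2, -0.4]
finger_gap: 55.0
grip_force: 32.0
```

```bash
python3 -m jog '0.05 0 0 0 0 0 0;0.06 0 0 0 0 0 0;0.05 0 0 0 0 0 0;0.03 0 0 0 0 0 0;0 0 0 0 0 0 0'
python3 - <<'E'
from bench import *
from h import *
d=snapshot("wrist");np.savez("wrist8.npz",**d);cv2.imwrite("pics/w8.png",d["img"][:,:,::-1])
E
```

```text
time: 11.85
tool_pos: [500.2, -145.6, 178.4]
tcp_rot: [180.0, -0.0, 98.3]
ft_force: [-0.0, 0.4, -0.7]
finger_gap: 55.4
grip_force: 32.0
```

View pics/w8.png

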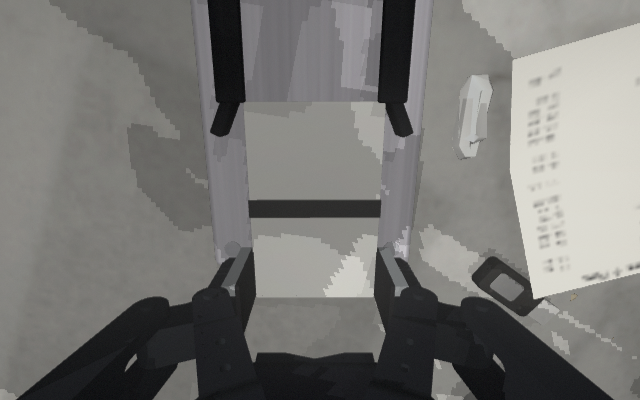

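The pack's front edge (244–385, row 102) is at the mouth. The rails' centre is at ~311.5 against 314.5 for the pack, so I shift -1 mm and slide on in steps.

```bash
python3 -m jog '0 -0.01 0 0 0 0 0;0.03 0 0 0 0 0 0;0.04 0 0 0 0 0 0;0 0 0 0 0 0 0'; python3 -m jog '0.05 0 0 0 0 0 0;0.05 0 0 0 0 0 0;0.05 0 0 0 0 0 0;0 0 0 0 0 0 0'; python3 -m jog '0.05 0 0 0 0 0 0;0.04 0 0 0 0 0 0;0.03 0 0 0 0 0 0;0 0 0 0 0 0 0'
```

```text
time: 12.4
tool_pos: [498.1, -138.8, 178.3]
tcp_rot: [-180.0, -0.0, 98.3]
ft_force: [-0.4, -0.1, -0.4]
finger_gap: 54.8
grip_force: 32.0
time: 12.9
tool_pos: [496.0, -123.8, 178.4]
tcp_rot: [-180.0, -0.0, 98.3]
ft_force: [-0.2, -0.4, -0.1]
finger_gap: 55.0
grip_force: 32.0
time: 13.4
tool_pos: [494.2, -112.2, 178.4]
tcp_rot: [-180.0, -0.0, 98.3]
ft_force: [-0.6, -0.8, -0.7]
finger_gap: 54.9
grip_force: 32.0
```

```bash
python3 -m jog '0.04 0 0.005 0 0 0 0;0.03 0 0 0 0 0 0;0 0 0 0 0 0 0'; python3 -m jog '0.01 0 0 0 0 0 0;0.005 0 0 0 0 0 0;0 0 0 0 0 0 0';  python3 - <<'E'
from bench import *
from h import *
d=snapshot("wrist");np.savez("wrist9.npz",**d);cv2.imwrite("pics/w9.png",d["img"][:,:,::-1])
E
```

```text
time: 13.78
tool_pos: [493.2, -105.2, 177.8]
tcp_rot: [-180.0, -0.0, 98.3]
ft_force: [0.2, -0.7, -1.0]
finger_gap: 55.1
grip_force: 32.0
time: 14.15
tool_pos: [493.1, -104.0, 177.9]
tcp_rot: [-180.0, 0.0, 98.3]
ft_force: [-0.5, 0.4, -0.8]
finger_gap: 54.8
grip_force: 32.0
```

View pics/w9.png

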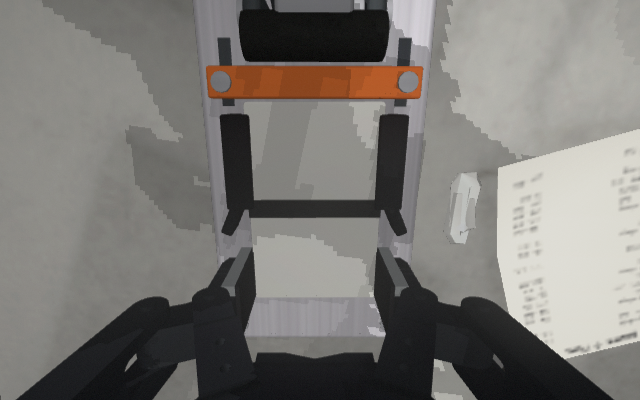

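Nearly there: the orange stop's near edge is at row 99 and the pack's front at row ~101. Now small steps by feel. (That was the tenth picture, so the rest is by numbers.)

```bash
for k in 1; do python3 -m jog '0.007 0 0 0 0 0 0;0 0 0 0 0 0 0'; python3 -m jog '0.007 0 0 0 0 0 0;0 0 0 0 0 0 0'; python3 -m jog '0.005 0 0 0 0 0 0;0 0 0 0 0 0 0'; done | grep -E "pos|force"
```

```text
tool_pos: [492.9, -103.2, 177.9]
ft_force: [0.2, -0.4, -0.8]
grip_force: 32.0
tool_pos: [492.9, -102.8, 178.0]
ft_force: [-0.1, -2.7, -0.7]
grip_force: 32.0
tool_pos: [492.9, -102.6, 178.1]
ft_force: [-1.1, -5.3, -0.6]
grip_force: 32.0
```

```bash
python3 -m jog '0 0 0 0 0 0 0;0 0 0 0 0 0 -0.3;0 0 0 0 0 0 -0.6;0 0 0 0 0 0 -0.6;0 0 0 0 0 0 -0.6'
python3 -m jog '0 0 -0.1 0 0 0 -0.6;0 0 -0.3 0 0 0 -0.6;0 0 -0.5 0 0 0 -0.4;0 0 -0.6 0 0 0 -0.2;0 0 0 0 0 0 -0.2'
python3 - <<'E'
from bench import *
from h import *
d=snapshot("wrist");np.savez("wrist10.npz",**d);i=d["img"]
q=sense();print(q["tool_pos"])
c=proj(d,(482.5,-28.5,16));print(c)
u=int(c[0]);
for k in(u-35,u-15,u+15,u+35):
    p=proj(d,(482.5,-28.5,16));print(k,[tuple(int(t) for t in i[v,k]) for v in range(int(p[1])-6,int(p[1])+12)])
r=big(red(i))
print([ (cen(x),cv2.contourArea(x)) for x in r[:1]], proj(d,(476.3,12,100)))
E
```

```text
time: 15.58
tool_pos: [492.8, -101.9, 177.9]
tcp_rot: [-180.0, -0.0, 98.3]
ft_force: [-0.3, -0.4, -0.0]
finger_gap: 68.4
grip_force: 0.0
time: 16.2
tool_pos: [494.8, -102.6, 335.0]
tcp_rot: [179.4, 0.3, 98.3]
ft_force: [-0.7, -0.5, 0.1]
finger_gap: 51.3
grip_force: 0.0
[ 493.88994119 -102.36951692  331.7397458 ]
[308.30169619 100.89167176]
273 [(167, 86, 39), (167, 84, 38), (167, 84, 37), (165, 84, 38), (165, 85, 38), (166, 83, 38), (167, 84, 38), (148, 74, 34), (110, 91, 87), (108, 106, 108), (109, 107, 110), (108, 107, 109), (109, 108, 110), (108, 108, 110), (108, 106, 109), (60, 58, 59), (29, 28, 28), (28, 29, 31)]
293 [(161, 83, 38), (155, 79, 37), (154, 77, 36), (154, 77, 35), (153, 77, 35), (154, 78, 36), (153, 76, 35), (145, 73, 35), (116, 97, 86), (138, 136, 131), (144, 143, 138), (145, 143, 138), (145, 145, 139), (145, 144, 139), (145, 144, 139), (144, 143, 139), (144, 143, 139), (145, 144, 140)]
323 [(137, 70, 33), (136, 69, 31), (129, 66, 32), (127, 66, 33), (126, 65, 31), (126, 64, 29), (126, 65, 32), (120, 61, 31), (115, 99, 90), (132, 130, 126), (132, 132, 127), (133, 133, 129), (134, 133, 129), (132, 131, 127), (132, 132, 128), (134, 132, 129), (134, 133, 129), (134, 133, 129)]
343 [(167, 84, 39), (167, 84, 40), (168, 85, 42), (167, 86, 42), (166, 85, 39), (167, 87, 42), (166, 85, 41), (152, 77, 36), (111, 87, 78), (111, 108, 110), (112, 110, 114), (114, 113, 116), (113, 112, 115), (112, 111, 114), (114, 112, 116), (71, 69, 72), (38, 36, 37), (31, 30, 30)]
[((306.2877996518012, 22.310968260345522), 1244.5)] [306.36981576  24.14233932]
```

The pack's white meets the orange with no gap, and the clip is still open at its expected place. Now to the tab.

```bash
python3 -m jog '0.3 0 0 0 0 0 -0.2;0.45 0 0 0 0 0 -0.2;0.3 0 0 0 0 0 -0.2;0.11 0 0 0 0 0 -0.2;0 0 0 0 0 0 -0.2'
python3 - <<'E'
from bench import *
from h import *
d=snapshot("wrist");r=big(red(d["img"]));q=sense();t=onz(d,*cen(r[0]),101)
x=np.array([np.cos(np.deg2rad(98.3)),np.sin(np.deg2rad(98.3))]);y=np.array([x[1],-x[0]])
dl=t[:2]-q["tool_pos"][:2];print(q["tool_pos"],t,dl@x,dl@y,cv2.minAreaRect(r[0]))
E
```

```text
time: 16.88
tool_pos: [475.8, 13.0, 327.1]
tcp_rot: [-179.9, -0.0, 98.4]
ft_force: [0.4, 0.9, 0.0]
finger_gap: 51.2
grip_force: 0.0
[475.98418288  12.39553932 327.31640573] [476.16863615  13.36315495 101.        ] 0.9308536400593966 0.3222025769272202 ((315.0, 221.0), (20.0, 42.0), 90.0)
```

```bash
python3 -m jog '0.007 0 0.2 0 0 0 -0.2;0 0 0.25 0 0 0 -0.2;0 0 0.2 0 0 0 -0.2;0 0 0.045 0 0 0 -0.2;0 0 0 0 0 0 -0.2'
python3 -m jog '0 0 0 0 0 0 0.2;0 0 0 0 0 0 0.6;0 0 0 0 0 0 0.6;0 0 0 0 0 0 0.6' 30
```

```text
time: 17.55
tool_pos: [476.1, 12.7, 258.5]
tcp_rot: [-180.0, 0.0, 98.2]
ft_force: [-0.7, 0.0, 0.8]
finger_gap: 51.2
grip_force: 0.0
time: 18.05
tool_pos: [476.0, 13.2, 259.6]
tcp_rot: [-180.0, 0.0, 98.3]
ft_force: [-6.4, -1.6, 8.2]
finger_gap: 26.9
grip_force: 29.5
```

```bash
python3 -m jog '-0.076 0 -0.013 0 0 0 0.6;-0.077 0 -0.006 0 0 0 0.6;-0.077 0 0.003 0 0 0 0.6;-0.077 0 0.011 0 0 0 0.6;-0.075 0 0.018 0 0 0 0.6'
python3 -m jog '-0.073 0 0.027 0 0 0 0.6;-0.07 0 0.034 0 0 0 0.6;-0.065 0 0.041 0 0 0 0.6;-0.061 0 0.048 0 0 0 0.6;-0.056 0 0.053 0 0 0 0.6'
python3 -m jog '-0.025 0 0.03 0 0 0 0.6;-0.025 0 0.03 0 0 0 0.6;-0.022 0 0.032 0 0 0 0.6;-0.021 0 0.032 0 0 0 0.6;0 0 0 0 0 0 0.6'
```

```text
time: 18.68
tool_pos: [481.3, -24.1, 258.0]
tcp_rot: [-180.0, -0.1, 98.3]
ft_force: [-6.0, 3.3, 5.1]
finger_gap: 27.4
grip_force: 30.3
time: 19.3
tool_pos: [486.2, -57.3, 237.8]
tcp_rot: [-180.0, 0.1, 98.3]
ft_force: [-5.8, -3.3, 5.8]
finger_gap: 27.1
grip_force: 31.7
time: 19.92
tool_pos: [487.5, -66.7, 225.2]
tcp_rot: [-180.0, 0.1, 98.3]
ft_force: [-5.3, -4.7, 4.1]
finger_gap: 27.4
grip_force: 33.1
```

```bash
for k in 1; do python3 -m jog '-0.01 0 0.017 0 0 0 0.6;0 0 0 0 0 0 0.6'; python3 -m jog '-0.01 0 0.017 0 0 0 0.6;0 0 0 0 0 0 0.6'; python3 -m jog '-0.009 0 0.017 0 0 0 0.6;0 0 0 0 0 0 0.6';  done | grep -E "pos|ft"
```

```text
tool_pos: [487.7, -67.7, 223.6]
ft_force: [-4.8, -5.5, 4.2]
tool_pos: [487.8, -68.7, 221.9]
ft_force: [-4.7, -5.4, 4.0]
tool_pos: [487.9, -69.6, 220.1]
ft_force: [-4.1, -5.7, 3.6]
```

```bash
for k in 1; do python3 -m jog '-0.009 0 0.017 0 0 0 0.6;0 0 0 0 0 0 0.6'; python3 -m jog '-0.004 0 0.009 0 0 0 0.6;0 0 0 0 0 0 0.6'; python3 -m jog '-0.004 0 0.008 0 0 0 0.6;0 0 0 0 0 0 0.6';  done | grep -E "pos|ft"
```

```text
tool_pos: [488.1, -70.5, 218.4]
ft_force: [-4.5, -6.3, 2.6]
tool_pos: [488.1, -70.8, 217.6]
ft_force: [-3.9, -5.9, 3.1]
tool_pos: [488.2, -71.2, 216.7]
ft_force: [-3.9, -6.2, 3.0]
```

```bash
for k in 1; do python3 -m jog '-0.003 0 0.007 0 0 0 0.6;0 0 0 0 0 0 0.6'; python3 -m jog '-0.003 0 0.006 0 0 0 0.6;0 0 0 0 0 0 0.6'; done | grep -E "pos|ft"
```

```text
tool_pos: [488.2, -71.5, 216.0]
ft_force: [-4.2, -5.1, 2.5]
tool_pos: [488.3, -71.8, 215.4]
ft_force: [-4.9, -7.0, 3.4]
```

```bash
for k in 1; do python3 -m jog '-0.002 0 0.006 0 0 0 0.6;0 0 0 0 0 0 0.6'; python3 -m jog '-0.002 0 0.006 0 0 0 0.6;0 0 0 0 0 0 0.6'; python3 -m jog '-0.002 0 0.005 0 0 0 0.6;0 0 0 0 0 0 0.6'; done | grep -E "pos|ft"
```

```text
tool_pos: [488.3, -72.1, 214.8]
ft_force: [-3.1, -8.3, 2.3]
tool_pos: [488.3, -72.3, 214.2]
ft_force: [-4.3, -5.5, 2.3]
tool_pos: [488.3, -72.5, 213.7]
ft_force: [-5.4, -6.4, 2.7]
```

```bash
python3 - <<'E'
from bench import *
from h import *
s=snapshot("side");w=snapshot("wrist");c=snapshot("scene")
x=np.array([np.cos(np.deg2rad(98.3)),np.sin(np.deg2rad(98.3)),0])
tab0=np.array([489.2,-74.8,46]);hinge=tab0+72*x-[0,0,18]
o=big(red(np.load("side0.npz")["img"]))
print("side0",cen(o[0]),cv2.contourArea(o[0]),proj(s,tab0))
for n,d in(("side",s),("scene",c),("wrist",w)):
    r=big(red(d["img"]));print(n,[(np.round(cen(k),1),cv2.contourArea(k)) for k in r[:2] if cv2.contourArea(k)>3])
    for t in(0.,.08,.12,.15,.18,.22):
        a=np.deg2rad(14.04)+t;p=hinge-74*np.cos(a)*x+[0,0,74*np.sin(a)];print(t,p.round(1),proj(d,p).round(1))
E
```

```text
side0 (170.7156862745098, 43.05882352941177) 17.0 [352.30516518 182.17350547]
side [(array([171.1,  43.1]), 14.0), (array([349.2, 178. ]), 11.0)]
0.0 [489.2 -74.6  46. ] [352.3 182.2]
0.08 [488.9 -72.9  51.6] [352.  180.7]
0.12 [488.8 -72.   54.4] [351.9 180. ]
0.15 [488.7 -71.1  56.5] [351.8 179.5]
0.18 [488.5 -70.3  58.5] [351.6 179. ]
0.22 [488.4 -69.   61.2] [351.4 178.3]
scene [(array([466.7, 182.2]), 10.5)]
0.0 [489.2 -74.6  46. ] [341.3 221.5]
0.08 [488.9 -72.9  51.6] [341.  220.2]
0.12 [488.8 -72.   54.4] [340.7 219.5]
0.15 [488.7 -71.1  56.5] [340.6 219. ]
0.18 [488.5 -70.3  58.5] [340.3 218.5]
0.22 [488.4 -69.   61.2] [340.  217.7]
wrist [(array([314.4, 273.8]), 1958.0)]
0.0 [489.2 -74.6  46. ] [314.9 268.2]
0.08 [488.9 -72.9  51.6] [314.9 271. ]
0.12 [488.8 -72.   54.4] [314.9 272.1]
0.15 [488.7 -71.1  56.5] [314.9 272.8]
0.18 [488.5 -70.3  58.5] [314.9 273.4]
0.22 [488.4 -69.   61.2] [314.9 273.9]
```

```bash
for k in 1; do python3 -m jog '-0.002 0 0.006 0 0 0 0.6;0 0 0 0 0 0 0.6'; python3 -m jog '-0.002 0 0.006 0 0 0 0.6;0 0 0 0 0 0 0.6'; done | grep -E "pos|ft"
python3 - <<'E'
from bench import *
from h import *
w=snapshot("wrist");r=big(red(w["img"]))[0];print(np.round(cen(r),1),cv2.minAreaRect(r))
w=cv2.imread("pics/w2.png")[:,:,::-1].copy();r=big(red(w))[0];print("w2",np.round(cen(r),1),cv2.minAreaRect(r))
E
```

```text
tool_pos: [488.4, -72.7, 213.1]
ft_force: [-4.2, -6.3, 2.6]
tool_pos: [488.4, -72.9, 212.5]
ft_force: [-4.0, -6.9, 2.7]
[314.4 274. ] ((314.5, 273.5), (31.0, 65.0), 90.0)
w2 [314.1 273.2] ((314.0, 272.5), (62.0, 31.0), 0.0)
```

```bash
cat > wd.py <<'E'
from bench import *
from h import *
def wid(i,u,v):
    v=int(v);g=i[v-8:v+9,int(u)-50:int(u)+50].astype(float);m=(g[...,0]-g[...,2]).mean(0);t=m[40:60].mean();e=np.clip(m/t,0,1);return e[e>.25].sum()
if __name__=="__main__":
    w=snapshot("wrist");r=big(red(w["img"]))[0];q=sense();print("z",q["tool_pos"][2].round(1),"F",q["ft_force"].round(1),"c",np.round(cen(r),1),"w",wid(w["img"],*cen(r)).round(2),cv2.contourArea(r))
E
python3 - <<'E'
from wd import *
for n in("w2","wrist3"):
    i=cv2.imread(f"pics/{n}.png")[:,:,::-1].copy();r=big(red(i))[0];print(n,cen(r),wid(i,*cen(r)),cv2.contourArea(r))
E
python3 wd.py; python3 -m jog '-0.003 0 0.01 0 0 0 0.6;0 0 0 0 0 0 0.6' >/dev/null; python3 wd.py;python3 -m jog '-0.003 0 0.01 0 0 0 0.6;0 0 0 0 0 0 0.6' >/dev/null; python3 wd.py
```

```text
w2 (314.05442550852115, 273.22292468389224) 60.429078983328786 1819.0
wrist3 (314.1935893943521, 295.0129846544992) 62.18492716909435 1835.5
z 212.5 F [-4.5 -6.1  3.1] c [314.4 274. ] w 62.77 1937.5
z 211.6 F [-3.6 -6.9  1.8] c [314.5 274.1] w 62.79 1941.5
z 211.1 F [-7.2 -5.3  7.7] c [314.4 274.2] w 62.75 1949.5
```

```bash
python3 -m jog '0 0 0 0 0 0 0.6' | grep ft; python3 -m jog '0 0 0.003 0 0 0 0.6;0 0 0 0 0 0 0.6'| grep -E "pos|ft"; python3 wd.py
```

```text
ft_force: [-7.8, -5.9, 8.9]
tool_pos: [488.6, -73.5, 211.0]
ft_force: [-8.4, -5.2, 12.2]
z 211.0 F [-8.6 -5.4 12. ] c [314.5 274.2] w 62.71 1949.5
```

The foot has clearly met the pack. I'll ease off the extra push, then open and leave.

```bash
python3 -m jog '0 0 -0.007 0 0 0 0.6;0 0 0 0 0 0 0.6' 20| grep -E "pos|ft"; python3 wd.py; python3 -m jog '0 0 0 0 0 0 0.2;0 0 0 0 0 0 0;0 0 0 0 0 0 -0.2;0 0 0 0 0 0 -0.2'; python3 wd.py
python3 -m jog '0 0 -0.2 0 0 0 -0.2;0 0 -0.3 0 0 0 -0.2;0 0 -0.5 0 0 0 -0.2;0 0 -0.2 0 0 0 -0.2;0 0 0 0 0 0 -0.2'
python3 - <<'E'
from bench import *
from h import *
d=snapshot("wrist");s=snapshot("side");i=d["img"]
x=np.array([np.cos(np.deg2rad(98.3)),np.sin(np.deg2rad(98.3)),0]);y=np.array([x[1],-x[0],0])
tab0=np.array([489.2,-74.8,46]);hinge=tab0+72*x-[0,0,18]
for n,k in(("wrist",d),("side",s)):
    print(n,[(np.round(cen(c),1),cv2.contourArea(c)) for c in big(red(k["img"]))[:2]])
    for t in(0.,.12,.18,.24):
        a=np.deg2rad(14.04)+t;print(t,proj(k,hinge-74*np.cos(a)*x+[0,0,74*np.sin(a)]).round(1))
for o in(-24,-16,16,24):
    p=tab0*[1,1,0]+46.7*x+o*y+[0,0,16];u,v=proj(d,p).astype(int);print(o,(u,v),[tuple(int(t) for t in i[k,u]) for k in range(v-3,v+6)])
E
```

```text
tool_pos: [488.5, -73.4, 211.2]
ft_force: [-6.5, -5.1, 5.3]
z 211.2 F [-6.1 -5.8  5.3] c [314.5 274.2] w 62.73 1951.5
time: 25.25
tool_pos: [488.5, -72.4, 210.1]
tcp_rot: [180.0, -0.0, 98.3]
ft_force: [0.9, 0.3, 0.7]
finger_gap: 51.2
grip_force: 0.0
z 210.1 F [-0.9 -0.4 -0.6] c [313.6 278. ] w 65.43 1937.5
time: 25.92
tool_pos: [489.3, -72.7, 332.1]
tcp_rot: [179.8, 0.1, 98.3]
ft_force: [-0.3, 0.9, -1.2]
finger_gap: 51.0
grip_force: 0.0
wrist [(array([311.8, 197.4]), 512.0)]
0.0 [312.1 198.4]
0.12 [312.1 198.2]
0.18 [312.1 197.5]
0.24 [312.1 196.6]
side [(array([171.1,  43. ]), 13.5), (array([351. , 179.5]), 10.0)]
0.0 [352.3 182.2]
0.12 [351.9 180. ]
0.18 [351.6 179. ]
0.24 [351.3 178. ]
-24 (np.int64(284), np.int64(138)) [(153, 80, 42), (154, 82, 44), (153, 78, 41), (156, 81, 41), (104, 80, 69), (149, 147, 143), (156, 155, 150), (154, 155, 148), (156, 155, 150)]
-16 (np.int64(294), np.int64(138)) [(153, 80, 43), (153, 79, 42), (161, 83, 43), (157, 80, 42), (110, 86, 74), (137, 135, 130), (144, 143, 138), (145, 144, 139), (144, 142, 138)]
16 (np.int64(330), np.int64(138)) [(153, 80, 42), (154, 82, 44), (154, 81, 44), (157, 82, 43), (118, 90, 75), (151, 150, 144), (157, 157, 152), (157, 157, 151), (157, 156, 151)]
24 (np.int64(339), np.int64(138)) [(165, 87, 46), (165, 87, 46), (167, 88, 48), (163, 86, 47), (120, 93, 79), (153, 150, 144), (158, 157, 152), (158, 157, 152), (157, 156, 150)]
```

The clip now reads about 0.18, resting on the pack. The pack's edge is flush with the stop, and the arm is clear.

```bash
python3 -c "
from bench import *
print(hand_in())"
```

```text
the job is handed in; nothing more can be done
None
```

The pack is home against the orange stop (about 5 N push), the clip was lowered by hand and rests on it at about 0.18, and the job was handed in at about 26 s with the arm clear; I viewed 12 pictures against the limit of 10, and the bystanders were not re-measured at the end.

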